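# Slide the chip tray home and shut the chip flap

### The arm

A 6-joint arm with a two-finger parallel gripper is mounted at the origin on the work surface. World frame = base frame: x ahead of the robot, y to its left, z up, the work surface at z = 0. Lengths are in mm, angles in rad, forces in N, time in s.
With the tool pointing down it reaches from about 250 to 800 mm from the base axis. Payload 8.5 kg.
Tool frame: the origin (TCP) lies midway between the tips of the shut fingers; the grasp point (between the pads) lies 19 mm behind it; z points along the fingers, y is the line along which they close (so a half turn about z gives the same grasp; the last joint's range is limited). The gripper opens to 85 mm and grips with 20 to 120 N. Pads are 22 mm wide; open, the fingers measure 114 mm over their backs; the gripper's body (76 mm by 85 mm) begins 54 mm behind the grasp point. The pads swing forward as they close: fully open they stand 13 mm farther back than shut.
Start: joints at [-1.241, 0.238, -0.013, 1.319, 0, 1.571], TCP at [170.007, -496.665, 231.276] pointing down, gripper open.
Joint ranges: [-2.66, 2.66], [-1.03, 1.9], [-1.14, 1.46], [-1.82, 2.27], [-1.45, 1.34], [-3.14, 3.14]. Speed limits (rad/s): [2.22, 2.22, 2.79, 3.14, 3.14, 3.14].

### API

Orientations are given as a rotation vector (axis times angle).
In Python, from workcell import arm, eyes, workorder gives the robot as it stands. The module is installed in compiled form; this text tells all that it offers.
- The arm moves only by the shell command python3 -m creep 'ROWS' [FORCE]. ROWS is JSON, a list of rows, each an object with "grip": the gripper command: -1 is shut, 1 is fully open, values between are in proportion; "travel": the shift along the tool's x, y, z in cm, a list of three; "angular": the turn, a rotation vector about the tool's x, y, z in rad, a list of three. In form: [{"grip": grip, "travel": [x, y, z], "angular": [wx, wy, wz]}, ...]. A call has 1 to 12 rows; each row shifts and turns the commanded pose from where the row before left it, along the tool's axes as they then stand; what a row does not reach is not made up. A row lasts 1/10 s, in which the tool goes at most 50 mm and 8.59 degrees, less where a joint would pass 70% of its speed; a pose out of reach is approached as far as the arm can. A call is refused whole if a number of a shift passes 5 or a number of a turn 0.15, either way. A call with a gripper value outside its range is refused whole. The fingers move at their own pace and stop on an object; FORCE is the grip in N (left out, the last holds). Time passes only in rows, so rows that do not move let the fingers close. It gives the time, the measured TCP pose, the force, the opening and the grip force at its end, in the units of the state.
- arm.get_state(): the state, without advancing time (a new reading comes with each control period).
- eyes.grab_frame(name): name is "side" or "top"; returns a dict with "pixels" (384x512x3 uint8, red, green, blue), "range_z" (384x512 float32, mm along the optical axis (not along the pixel's ray), 0 where there is no reading), "fx", "fy", "cx", "cy" (pixels), "extrinsics" (4x4, takes a point from world to camera coordinates). Camera axes: x right, y down, z forward; pixel columns grow to the right and rows downward; lengths in mm; the calibration is good to about 2 mm. A picture is of the moment at which its call begins.
- workorder.finish_job(): hands the job in; it is judged then, once.
The state is a dict: "time_s": time; "q": joint angles; "qvel": joint speeds; "joint_torque": joint torques, N m; "tool_pos": TCP position; "ee_rot": TCP orientation; "wrist_force": force on the tool from outside, world axes, zero at the start; "torque": the same for the moment, N m; "opening": opening from 0.0 (shut) to 1.0 (fully open); "grasp_force": force on a finger pad.
Only numpy, scipy, OpenCV 4.12 (cv2) and the standard library are available. Lean on these libraries where they do the work, as an engineer would, in place of code of your own. Each camera call takes 0.05 s, during which the arm holds its last target. There are 200 camera calls.

### The job

Swing up the chip flap that covers the bay, slide the empty chip tray into the bay with its thick front rail facing out until it is fully home against the stop inside, then swing the flap down again so that it is shut over the tray. Leave the block, brush, chuck key and magnet wand where they lie.

Things in the scene. Friction and masses are not known exactly. Their poses are not given: they have to be found in the camera images.
- bay: Grey sheet-steel bay fixed on the red stand: box 160 mm wide (196 with feet), 180 deep, 85 tall, dark slots in its roof. Origin: middle of its mouth at work-surface level; +x runs level into the bay, z up; the mouth faces -x. It has no floor: the tray slides on the work surface. Mouth 128 mm wide, 81 mm high. Its place and yaw vary.
- bay_stop (a point): Middle of the back stop's face inside the bay, out of sight, 134 mm in from the mouth, 30 mm up; same axes as the bay. Two guides 60 mm tall narrow the bay evenly from 128 mm wide at the mouth to 100 mm wide at 36 mm depth; from there it stays 100 mm wide up to the stop.
- flap (a joint): Angle of the sheet-steel flap (150 mm wide, 3 thick, reaching 70 mm below its hinge) over the mouth. 0 = hanging down, shut; grows as its lower edge swings out (bay's -x) and up; 1.57 level; 3.14 standing straight up; range 0 to 3.2. Stiff hinge: it stays where it is left, and about 3 N at its bar moves it. Starts up to 0.5 rad ajar.
- flap_hinge (a point): Middle of the flap's hinge line, which runs along the bay's y at the top of the mouth: 4 mm in front of the mouth plane (bay x = -4 mm), 85 mm above the work surface. Its axes turn with the flap.
- flap_bar (a point): Middle of the flap's handle, a round steel bar 10 mm thick, 100 mm long along the bay's y, held by arms at its ends 55 mm off the flap's middle plane. Flap shut: 55 mm in front of and 45 mm below the hinge (40 mm above the work surface). At 3.14: 55 mm behind and 45 mm above the hinge, over the roof. It may turn between the fingers.
- tray: Chip tray, open-topped steel, loose, 0.3 to 0.54 kg, 130 mm long (x), 94 wide (y). Origin under its middle; -x end is the front, +x end goes into the bay first. Floor 4 mm; side and back walls 4 mm thick, 36 high; front rail 10 thick, 50 high. It starts left or right in front of the bay, the block on the other side. Fully home, its back touches the stop and its front is 4 mm inside the mouth.
- tray_rail (a point): Middle of the tray's front rail (10 mm thick, 94 wide, 50 high; taller and thicker than the other walls), the place to grip it: 25 mm above the underside, 5 mm behind the front face, 125 mm from the back end. Axes as the tray: +x to its back end, z up. Fully home it lies 9 mm inside the mouth plane.
- block: Bystander: cast aluminium block 75 x 60 x 48 mm, origin under its centre.
- brush: Bystander: bristle brush with wooden handle, 255 mm long along x, 50 mm tall, lying beside the bay on the right. Origin at bench level below the middle of the handle; head to +x.
- chuck_key: Bystander: T-shaped steel chuck key, 95 mm long, 16 mm thick, cross-bar 83 mm; origin under its middle.
- wand: Bystander: magnet sweeper wand, 340 mm long along x, 24 mm thick, lying at the far left; origin under its middle, magnet head to +x.
Not all that is in view belongs to the job. Several things have the shape of the tray; the one meant has the colours described above.

How it is judged (in metres and radians):
On the way, in this order (a step that is already met when the one before it is completed fails the run):
1. the flap is swung up at least to about level (1.2 rad) (value of joint flap above 1.2 rad), for 0.1 s.
2. the tray's back end is in the mouth, between the side walls (x of tray_rail in the frame of bay between -0.1 and 0.03 m and y of tray_rail in the frame of bay between -0.025 and 0.025 m and z of tray_rail in the frame of bay below 0.05 m), for 0.1 s.
3. the tray is fully home with the flap not yet shut (x of tray_rail in the frame of bay between 0.004 and 0.014 m and y of tray_rail in the frame of bay between -0.008 and 0.008 m and z of tray_rail in the frame of bay between 0.018 and 0.032 m and angle between the x axis of tray_rail and the x axis of bay, either way round below 0.08 rad and angle between tray_rail's own z axis and vertical below 0.06 rad and value of joint flap above 0.3 rad), for 0.2 s.
At the end, for the whole second after the job is handed in: The tray lies flat and at rest in the bay, rail outwards, straight within 0.08 rad, its front face within 5 mm of its fully-home place; the flap is shut to within 0.1 rad (x of tray_rail in the frame of bay between 0.004 and 0.014 m and y of tray_rail in the frame of bay between -0.008 and 0.008 m and z of tray_rail in the frame of bay between 0.018 and 0.032 m and angle between the x axis of tray_rail and the x axis of bay, either way round below 0.08 rad and angle between tray_rail's own z axis and vertical below 0.06 rad and value of joint flap below 0.1 rad and linear speed of tray below 0.02 m/s); the robot touches nothing.
It fails at once if the aluminium block is moved more than 30 mm (distance of block from where it was at the start of the episode above 0.03 m).
It fails at once if the brush is moved more than 30 mm (distance of brush from where it was at the start of the episode above 0.03 m).
It fails at once if the chuck key is moved more than 30 mm (distance of chuck_key from where it was at the start of the episode above 0.03 m).
It fails at once if the magnet wand is moved more than 30 mm (distance of wand from where it was at the start of the episode above 0.03 m).
It also fails if it takes over 72 s, if anything falls off the work surface, if the arm or the gripper's body presses on something with over 40 N, if the wrist force passes 120 N, or if a joint passes its speed limit or range.

## Working session

There is one attempt and no reset: what is moved stays moved. The work goes in short steps, Python scripts to look and compute and a shell command to move; the robot and the scene stay as the last step left them, time stands still between calls to the robot, and variables do not carry over. Pictures are saved under pics/ and viewed, at most 10 in all, crops included, and the job is handed in when it is done.

```bash
mkdir -p pics
cat > h.py <<'E'
import numpy as np,cv2
from workcell import arm,eyes,workorder
from scipy.spatial.transform import Rotation as R
def grab(n):
    f=eyes.grab_frame(n); return f
def pts(f):
    z=f["range_z"].astype(float); v,u=np.mgrid[:384,:512]
    c=np.stack([(u-f["cx"])/f["fx"]*z,(v-f["cy"])/f["fy"]*z,z,np.ones_like(z)],-1)
    return (c@np.linalg.inv(f["extrinsics"]).T)[...,:3]
E
python3 - <<'E'
from h import *
a=[]
for n in("side","top"):
    f=grab(n); np.savez(f"{n}0.npz",**f); cv2.imwrite(f"pics/{n}0.png",f["pixels"][...,::-1])
    E=np.linalg.inv(f["extrinsics"]);print(n,E.round(2).tolist(),f["fx"],f["cx"],f["cy"], (f["range_z"]==0).mean())
s=arm.get_state();print(s)
E
```

```text
side [[-0.74, -0.31, 0.6, -195.65], [-0.67, 0.37, -0.64, 879.63], [-0.02, -0.88, -0.48, 641.79], [0.0, 0.0, 0.0, 1.0]] 425.90181828001863 263.49156878272873 201.01530744591 0.004023234049479167
top [[0.03, -0.99, 0.15, 315.01], [-1.0, -0.03, 0.01, 127.12], [-0.01, -0.15, -0.99, 1403.6], [0.0, 0.0, 0.0, 1.0]] 479.8178840357357 254.98558004153062 190.30945087471716 0.004145304361979167
{'time_s': 0.1, 'q': array([-1.24102675e+00,  2.38697534e-01, -1.41229606e-02,  1.31917449e+00,
       -3.42462286e-05,  1.57080135e+00]), 'qvel': array([ 0.00103462, -0.00140943,  0.00098511, -0.00123787,  0.00097255,
       -0.00127864]), 'joint_torque': array([-5.54594026e-04, -5.39721859e+01,  3.46996379e+01,  1.34437197e-02,
       -9.79717470e-05,  1.67017606e-05]), 'tool_pos': array([ 169.88837326, -496.39393888,  230.77239188]), 'ee_rot': array([-3.09782454e+00, -5.15455976e-01,  3.61981192e-04]), 'wrist_force': array([ 0.97557377, -0.88892386,  0.37296738]), 'torque': array([ 0.05468226, -0.02998202, -0.04983976]), 'grasp_force': 0.0, 'opening': 0.9994166140722146}
```

View pics/side0.png

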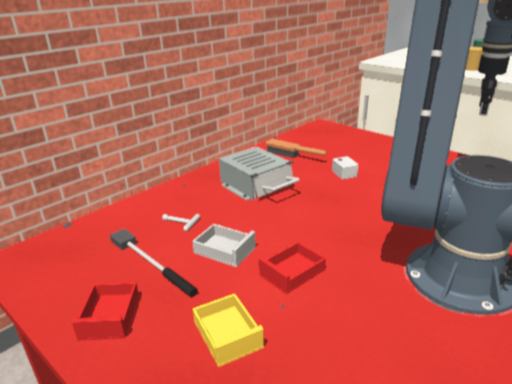

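View pics/top0.png

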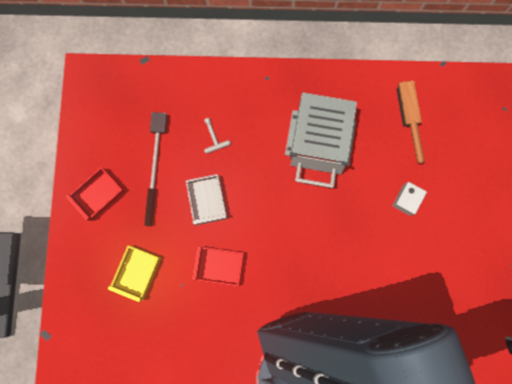

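The side view shows the grey bay at (256,172) with its bar at (275,186). The steel tray is at (224,244), with red and yellow decoys nearby. The top view shows the bay at (325,130) with the mouth facing down (-x), the tray at (207,198), the block at (410,198) and the chuck key at (215,140). Next I'll measure these.

Run:
```python
from h import *
C={}
for n in("side","top"):
    f=dict(np.load(f"{n}0.npz")); P=pts(f); C[n]=(f,P)
f,P=C["top"]
def show(name,P,f,box,zlo,zhi):
    u0,u1,v0,v1=box; m=np.zeros((384,512),bool); m[v0:v1,u0:u1]=1
    m&=(P[...,2]>zlo)&(P[...,2]<zhi)
    q=P[m]; r=cv2.minAreaRect(q[:,:2].astype(np.float32)); print(name,len(q),np.round(r[0],1),np.round(r[1],1),round(r[2],2),'zmed',np.median(q[:,2]).round(1)); print(cv2.boxPoints(r).round().tolist())
show('roof',P,f,(280,365,85,180),80,92)
show('bar',P,f,(290,345,160,192),30,75)
show('tray>15',P,f,(180,235,165,230),15,60)
show('tray>42',P,f,(180,235,165,230),42,60)
show('block',P,f,(385,435,175,220),35,60)
show('key',P,f,(198,236,112,160),6,30)
fs,Ps=C["side"]
show('s tray>42',Ps,fs,(190,260,220,270),41,60)
show('s tray>15',Ps,fs,(190,260,220,270),15,60)
show('s bar',Ps,fs,(255,302,174,198),30,80)
show('s roof',Ps,fs,(215,300,145,185),82,90)
sub=Ps[176:198:2,256:302:4]; 
print(sub[...,2].round().astype(int))
for n,b in(("side",(190,310,140,280)),("top",(180,370,85,235))):
    u0,u1,v0,v1=b; im=C[n][0]["pixels"][v0:v1,u0:u1,::-1]
    cv2.imwrite(f"pics/{n}c.png",cv2.resize(im,None,fx=4,fy=4,interpolation=cv2.INTER_CUBIC))
```

```text
roof 3418 [701.7 -44.9] [168.6 190.8] 81.42 zmed 85.7
[[595.0, -114.0], [783.0, -142.0], [809.0, 24.0], [620.0, 53.0]]
bar 573 [576.7 -30.9] [ 81.  148.6] 2.06 zmed 55.1
[[534.0, 42.0], [539.0, -107.0], [620.0, -104.0], [615.0, 45.0]]
tray>15 394 [498.3 287.9] [132.3  94.1] 13.32 zmed 37.4
[[423.0, 318.0], [445.0, 227.0], [574.0, 257.0], [552.0, 349.0]]
tray>42 130 [477.6 283.2] [89.7 93.5] 13.3 zmed 49.6
[[423.0, 318.0], [445.0, 227.0], [532.0, 248.0], [511.0, 339.0]]
block 584 [ 514.1 -298.3] [60.8 77.6] 62.01 zmed 48.3
[[466.0, -307.0], [534.0, -343.0], [563.0, -290.0], [494.0, -253.0]]
key 290 [696.4 263.8] [138.1 105.8] 4.59 zmed 12.9
[[623.0, 311.0], [632.0, 206.0], [769.0, 217.0], [761.0, 322.0]]
s tray>42 160 [421.6 288.4] [ 60.5 120.3] 49.4 zmed 49.2
[[356.0, 305.0], [448.0, 226.0], [487.0, 272.0], [396.0, 350.0]]
s tray>15 1048 [506.3 290.8] [290.  102.9] 9.72 zmed 29.9
[[355.0, 317.0], [372.0, 216.0], [658.0, 265.0], [641.0, 366.0]]
s bar 584 [576.  -22.8] [149.3  78. ] 74.92 zmed 53.4
[[519.0, -85.0], [594.0, -105.0], [633.0, 39.0], [558.0, 59.0]]
s roof 1117 [700.1 -42.9] [168.9 194.5] 81.43 zmed 85.1
[[591.0, -112.0], [784.0, -141.0], [809.0, 26.0], [617.0, 55.0]]
[[83 78 74 69 64 59 54 53 45 42  3  0]
 [76 72 67 64 58 55 49 46 46 54 60  0]
 [70 68 62 57 53 47 43 39 33 49 59 -2]
 [64 60 55 51 48 40 38 31 60 59  0  3]
 [61 53 51 44 40 35 32 60 57  0  0  0]
 [51 48 48 39 35 31 58 57 -3  2  0 -4]
 [47 41 44 52 61 56 53  2 -1 -2 -1 -1]
 [41 37 32 25 55 -1  1  2  1 -1 -2  0]
 [33 32 26 20 -1  0  3 -1 -2  1 -2  1]
 [ 0 26 19  0  0 -1  1  1 -1  3  2  0]
 [ 1 18  1  1  1  0  1  0  0  1  1  1]]
```

View pics/sidec.png

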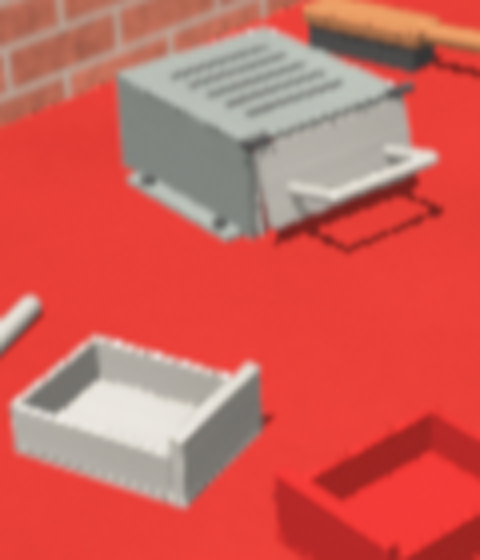

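View pics/topc.png

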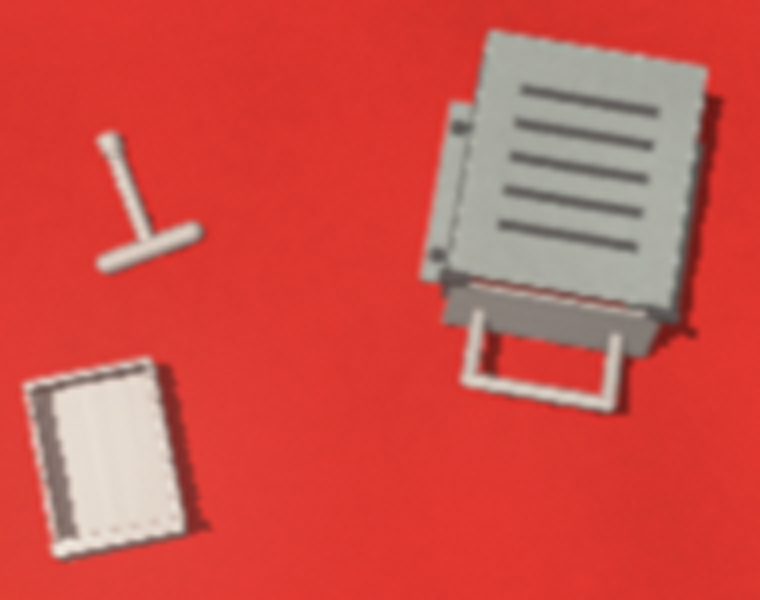

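Both crops agree. The tray's tall rail is at its robot-side end (top crop bottom edge, (55,555)-(185,530)). The flap is ajar with its bar in front, (465,380)-(612,405) in the top crop. Now I'll refine the bay frame and the bar.

```bash
cat >> h.py <<'E'
YB=-0.150; 
def plan(pos,yaw,tilt=0,st=None):
    """tool z down (tilted forward by tilt), tool y along +-yaw; prints delta in tool axes"""
    s=st or arm.get_state(); p=s["tool_pos"]; r=R.from_rotvec(s["ee_rot"])
    best=None
    for k in(0,np.pi):
        base=R.from_euler('z',yaw)*R.from_euler('y',-tilt)*R.from_matrix([[0,1,0],[1,0,0],[0,0,-1]])*R.from_euler('z',k)
        d=(r.inv()*base).as_rotvec()
        if best is None or np.linalg.norm(d)<np.linalg.norm(best): best=d
    print('t',s["time_s"],'pos',p.round(1),'travel cm',(r.inv().apply(np.array(pos)-p)/10).round(2),'ang',best.round(3))
def rep():
    s=arm.get_state(); print(s["time_s"],s["tool_pos"].round(1),'F',s["wrist_force"].round(1),'op',round(s["opening"],2),'gf',s["grasp_force"],'q',s["q"].round(2))
    return s
E
python3 - <<'E'
from h import *
for n in("top","side"):
    f=dict(np.load(f"{n}0.npz")); P=pts(f)
    rel=P-np.array([617.3,-32.1,0]); c,s=np.cos(YB),np.sin(YB)
    B=np.stack([rel[...,0]*c+rel[...,1]*s,-rel[...,0]*s+rel[...,1]*c,rel[...,2]],-1)
    m=(B[...,2]>80)&(B[...,2]<91)&(abs(B[...,1])<120)&(B[...,0]>-20)&(B[...,0]<200)
    q=B[m]
    back=[q[abs(q[:,1]-y)<8][:,0].max() for y in range(-65,70,10)]
    fr=[q[abs(q[:,1]-y)<8][:,0].min() for y in range(-65,70,10)]
    l=[q[abs(q[:,0]-x)<8][:,1].max() for x in range(15,170,10)]
    r=[q[abs(q[:,0]-x)<8][:,1].min() for x in range(15,170,10)]
    print(n,'back',np.round(back),'front',np.round(fr),'L',np.round(l),'R',np.round(r))
    print(' slopes',[np.polyfit(range(len(v)),v,1)[0].round(3)/10 for v in(back,fr,l,r)])
    b=(B[...,0]<-45)&(B[...,0]>-110)&(abs(B[...,1])<70)&(B[...,2]>25)
    q=B[b]; far=np.percentile(q[:,0],30); 
    bar=q[(abs(q[:,1])<40)]
    print(' bar pts',len(bar),'x',np.median(bar[:,0]).round(1),np.percentile(bar[:,0],[10,90]).round(1),'z',np.percentile(bar[:,2],[10,50,90]).round(1),'slope',np.polyfit(bar[:,1],bar[:,0],1).round(3),'y ext',np.percentile(q[:,1],[1,99]).round(1))
    fl=(B[...,0]<-8)&(B[...,0]>-45)&(abs(B[...,1])<35)&(B[...,2]>12)&(B[...,2]<75)
    q=B[fl]; print(' flap fit',len(q),np.polyfit(q[:,2]-85,q[:,0]+4,1) if len(q)>10 else'')
plan([617,-32,200],YB)
E
```

```text
top back [181. 179. 179. 180. 180. 181. 180. 180. 180. 179. 180. 180. 180. 181.] front [ -8.  -8.  -8.  -8.  -9.  -9.  -8.  -8.  -8.  -8.  -8. -10. -10.  -8.] L [79. 79. 78. 79. 79. 79. 79. 79. 79. 78. 78. 78. 78. 78. 79. 78.] R [-79. -79. -79. -79. -79. -79. -79. -79. -79. -79. -79. -79. -79. -79.
 -79. -78.]
 slopes [np.float64(0.0054), np.float64(-0.0058000000000000005), np.float64(-0.0025), np.float64(0.0028)]
 bar pts 98 x -69.4 [-72.8 -64.8] z [53.9 59.1 63. ] slope [-2.0000e-03 -6.9149e+01] y ext [-54.2  54.2]
 flap fit 213 [ 0.23124565 -2.55647779]
side back [173. 176. 178. 177. 177. 177. 179. 179. 181. 181. 176. 180. 174. 177.] front [-14. -14.  -9.  -9. -13. -10.  -7. -10. -13. -13. -13. -10. -11. -14.] L [81. 80. 80. 80. 79. 79. 79. 79. 80. 80. 80. 80. 80. 80. 77. 79.] R [-80. -78. -78. -78. -78. -78. -78. -77. -80. -80. -79. -76. -80. -80.
 -79. -83.]
 slopes [np.float64(0.014599999999999998), np.float64(-0.0010999999999999998), np.float64(-0.0060999999999999995), np.float64(-0.0126)]
 bar pts 68 x -73.3 [-76.1 -69.3] z [53.2 57.4 60.7] slope [ 1.6000e-02 -7.3039e+01] y ext [-51.5  55.5]
 flap fit 252 [ 0.23220576 -3.47030228]
t 0.1 pos [ 169.9 -496.4  230.8] travel cm [ 57.34 -29.46   3.11] ang [-1.000e-03 -1.000e-03 -1.091e+00]
```

```bash
cat >> h.py <<'E'
O=np.array([617.3,-32.1,0])
def W(x,y,z): return O+R.from_euler('z',YB).apply([x,y,z])
def inbay(p): return R.from_euler('z',-YB).apply(np.array(p)-O)
def plan2(pos,yaw,tilt=0):
    s=arm.get_state(); r=R.from_rotvec(s["ee_rot"]); best=None
    for k in(0,np.pi):
        b=R.from_euler('z',yaw)*R.from_euler('y',-tilt)*R.from_matrix([[0,1,0],[1,0,0],[0,0,-1]])*R.from_euler('z',k)
        d=(r.inv()*b).as_rotvec()
        if best is None or np.linalg.norm(d)<np.linalg.norm(best[0]): best=(d,b)
    dp=np.array(pos)-s["tool_pos"]
    print('t',round(s["time_s"],2),'bay',inbay(s["tool_pos"]).round(1),'ang',best[0].round(3),'| travel cm now-frame',(r.inv().apply(dp)/10).round(2),'after-turn',(best[1].inv().apply(dp)/10).round(2),'final tool axes in world',best[1].as_matrix().round(2).tolist(),'F',s["wrist_force"].round(1),'op',round(s["opening"],2),'gf',np.round(s["grasp_force"],1),'q',s["q"].round(2))
E
python3 -c "
from h import *
plan2(W(-69.5,0,140),YB)"
```

```text
t 0.1 bay [-373.  -525.9  230.8] ang [-1.000e-03 -1.000e-03 -1.091e+00] | travel cm now-frame [ 51.2  -32.64   9.11] after-turn [52.59 30.35  9.08] final tool axes in world [[0.15, 0.99, 0.0], [0.99, -0.15, 0.0], [0.0, 0.0, -1.0]] F [ 1.  -0.9  0.4] op 1.0 gf 0.0 q [-1.24  0.24 -0.01  1.32 -0.    1.57]
```

```bash
Z='"travel":[0,0,0]'; python3 -m creep '[{"grip":0.1,"travel":[0,0,0],"angular":[0,0,-0.136]},{"grip":0.1,"travel":[0,0,0],"angular":[0,0,-0.136]},{"grip":0.1,"travel":[0,0,0],"angular":[0,0,-0.136]},{"grip":0.1,"travel":[0,0,0],"angular":[0,0,-0.136]},{"grip":0.1,"travel":[0,0,0],"angular":[0,0,-0.136]},{"grip":0.1,"travel":[0,0,0],"angular":[0,0,-0.136]},{"grip":0.1,"travel":[0,0,0],"angular":[0,0,-0.136]},{"grip":0.1,"travel":[0,0,0],"angular":[0,0,-0.136]}]' 25
python3 -m creep '[{"grip":0.1,"travel":[4.4,2.5,0],"angular":[0,0,0]},{"grip":0.1,"travel":[4.4,2.5,0],"angular":[0,0,0]},{"grip":0.1,"travel":[4.4,2.5,0],"angular":[0,0,0]},{"grip":0.1,"travel":[4.4,2.5,0],"angular":[0,0,0]},{"grip":0.1,"travel":[4.4,2.5,0],"angular":[0,0,0]},{"grip":0.1,"travel":[4.4,2.5,0],"angular":[0,0,0]},{"grip":0.1,"travel":[4.4,2.5,0],"angular":[0,0,0]},{"grip":0.1,"travel":[4.4,2.5,0],"angular":[0,0,0]},{"grip":0.1,"travel":[4.4,2.5,0],"angular":[0,0,0]},{"grip":0.1,"travel":[4.4,2.5,0],"angular":[0,0,0]},{"grip":0.1,"travel":[4.4,2.5,2],"angular":[0,0,0]},{"grip":0.1,"travel":[0,0,0],"angular":[0,0,0]}]'
python3 -c "
from h import *
plan2(W(-69.5,0,40),YB)"
```

```text
time_s: 0.9
tool_pos: [169.9, -496.4, 230.9]
ee_rot: [-2.378, -2.051, -0.0]
wrist_force: [0.0, 0.4, 0.4]
opening: 0.547
grasp_force: 0.0
time_s: 2.1
tool_pos: [511.1, -64.1, 210.4]
ee_rot: [-2.378, -2.049, 0.001]
wrist_force: [-0.2, -0.8, -0.2]
opening: 0.547
grasp_force: 0.0
t 2.1 bay [-100.2  -47.5  210.4] ang [-0.002 -0.001  0.002] | travel cm now-frame [ 4.72  3.13 17.04] after-turn [ 4.75  3.07 17.04] final tool axes in world [[0.15, 0.99, 0.0], [0.99, -0.15, 0.0], [0.0, 0.0, -1.0]] F [-0.2 -0.8 -0.2] op 0.55 gf 0.0 q [-0.13  0.23 -0.08  1.27  0.    1.59]
```

```bash
python3 -m creep '[{"grip":0.1,"travel":[2.36,1.55,2],"angular":[0,0,0]},{"grip":0.1,"travel":[2.36,1.55,2],"angular":[0,0,0]},{"grip":0.1,"travel":[0,0,4],"angular":[0,0,0]},{"grip":0.1,"travel":[0,0,4],"angular":[0,0,0]},{"grip":0.1,"travel":[0,0,3],"angular":[0,0,0]},{"grip":0.1,"travel":[0,0,2],"angular":[0,0,0]},{"grip":0.1,"travel":[0,0,0],"angular":[0,0,0]}]'
python3 -c "
from h import *
plan2(W(-69.5,0,40),YB)
f=grab('side');cv2.imwrite('pics/s1.png',cv2.resize(f['pixels'][130:230,200:330,::-1],None,fx=5,fy=5))"
```

```text
time_s: 2.8
tool_pos: [544.5, -26.7, 40.2]
ee_rot: [-2.382, -2.042, 0.007]
wrist_force: [-0.2, -0.7, 0.8]
opening: 0.553
grasp_force: 0.0
t 2.8 bay [-72.8  -5.5  40.2] ang [-0.006  0.001 -0.003] | travel cm now-frame [0.55 0.33 0.02] after-turn [0.55 0.33 0.02] final tool axes in world [[0.15, 0.99, 0.0], [0.99, -0.15, 0.0], [0.0, 0.0, -1.0]] F [-0.2 -0.7  0.8] op 0.55 gf 0.0 q [-0.05  0.41 -0.29  0.88 -0.    1.68]
```

View pics/s1.png

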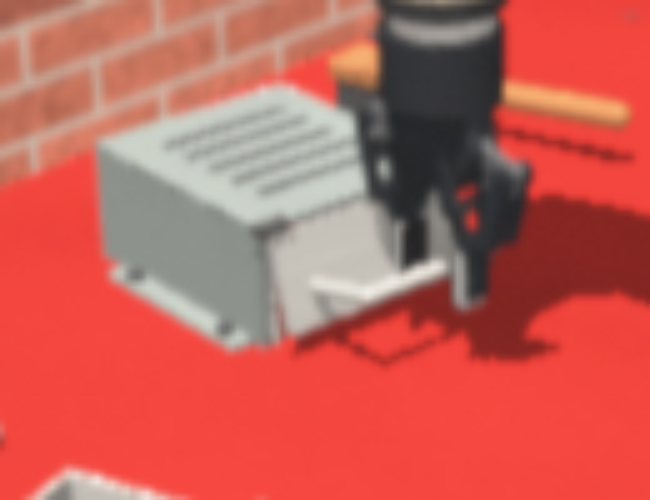

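The crop shows the fingers, at (413,240) and (470,285), straddling the bar at (430,275). Closing.

```bash
python3 -m creep '[{"grip":0.1,"travel":[0.5,0.3,0.1],"angular":[0,0,0]},{"grip":-1,"travel":[0,0,0],"angular":[0,0,0]},{"grip":-1,"travel":[0,0,0],"angular":[0,0,0]},{"grip":-1,"travel":[0,0,0],"angular":[0,0,0]},{"grip":-1,"travel":[0,0,0],"angular":[0,0,0]},{"grip":-1,"travel":[0,0,0],"angular":[0,0,0]},{"grip":-1,"travel":[0,0,0],"angular":[0,0,0]}]' 25
python3 - <<'E'
from h import *
plan2(W(-69.5,0,38),YB)
th=np.linspace(.28,3.0,19); b=np.stack([-55*np.cos(th)-45*np.sin(th),55*np.sin(th)-45*np.cos(th)],1)
print((np.diff(b,axis=0)/10).round(2).tolist())
E
```

```text
time_s: 3.55
tool_pos: [549.6, -21.4, 41.9]
ee_rot: [-2.383, -2.044, 0.002]
wrist_force: [-4.9, 2.2, 0.3]
opening: 0.104
grasp_force: 24.6
t 3.55 bay [-68.6   0.4  41.9] ang [-0.002 -0.    -0.003] | travel cm now-frame [-0.04 -0.09  0.39] after-turn [-0.04 -0.09  0.39] final tool axes in world [[0.15, 0.99, 0.0], [0.99, -0.15, 0.0], [0.0, 0.0, -1.0]] F [-4.9  2.2  0.3] op 0.1 gf 24.6 q [-0.04  0.41 -0.28  0.88  0.    1.68]
[[-0.35, 1.01], [-0.19, 1.06], [-0.03, 1.07], [0.13, 1.06], [0.29, 1.03], [0.44, 0.98], [0.58, 0.9], [0.71, 0.8], [0.83, 0.68], [0.92, 0.55], [0.99, 0.41], [1.04, 0.25], [1.07, 0.09], [1.07, -0.07], [1.05, -0.23], [1.0, -0.38], [0.93, -0.53], [0.84, -0.66]]
```

```bash
python3 -m creep '[{"grip":-1,"travel":[0,-0.35,-1.01],"angular":[0,0,0]},{"grip":-1,"travel":[0,-0.19,-1.06],"angular":[0,0,0]},{"grip":-1,"travel":[0,-0.03,-1.07],"angular":[0,0,0]},{"grip":-1,"travel":[0,0.13,-1.06],"angular":[0,0,0]},{"grip":-1,"travel":[0,0.29,-1.03],"angular":[0,0,0]},{"grip":-1,"travel":[0,0.44,-0.98],"angular":[0,0,0]}]'
python3 -c "
from h import *
plan2(W(-66,0,104),YB)"
```

```text
time_s: 4.15
tool_pos: [547.7, -21.2, 103.9]
ee_rot: [-2.378, -2.04, 0.01]
wrist_force: [-20.8, 6.7, 2.8]
opening: 0.102
grasp_force: 24.7
t 4.15 bay [-70.5   0.4 103.9] ang [-0.011 -0.    -0.002] | travel cm now-frame [-0.04  0.45 -0.01] after-turn [-0.04  0.45 -0.01] final tool axes in world [[0.15, 0.99, 0.0], [0.99, -0.15, 0.0], [0.0, 0.0, -1.0]] F [-20.8   6.7   2.8] op 0.1 gf 24.7 q [-0.04  0.36 -0.18  1.04  0.    1.68]
```

```bash
cat >> h.py <<'E'
def bayp(n):
    f=grab(n); P=pts(f); return f,R.from_euler('z',-YB).apply((P-O).reshape(-1,3)).reshape(P.shape)
E
python3 - <<'E'
from h import *
f,B=bayp('side')
m=(abs(B[...,1]-38)<8)&(B[...,0]<0)&(B[...,0]>-120)&(B[...,2]>50)&(B[...,2]<150)
q=B[m]; q=q[np.argsort(q[:,0])]; print(q[::max(1,len(q)//40)].round().astype(int).tolist())
cv2.imwrite('pics/s2.png',cv2.resize(f['pixels'][110:230,200:330,::-1],None,fx=4.5,fy=4.5))
E
```

```text
[[-79, 38, 115], [-77, 44, 113], [-76, 32, 115], [-75, 35, 116], [-74, 42, 118], [-73, 37, 116], [-71, 43, 117], [-67, 36, 54], [-67, 40, 55], [-65, 30, 51], [-64, 33, 55], [-62, 40, 53], [-60, 46, 84], [-60, 34, 54], [-59, 34, 57], [-56, 39, 57], [-55, 42, 61], [-54, 41, 57], [-53, 44, 61], [-51, 35, 61], [-49, 40, 62], [-47, 31, 62], [-45, 33, 65], [-43, 32, 71], [-36, 46, 72], [-33, 39, 72], [-29, 36, 77], [-28, 42, 75], [-27, 34, 72], [-27, 38, 73], [-25, 40, 77], [-22, 42, 76], [-21, 33, 77], [-19, 35, 80], [-19, 31, 79], [-17, 38, 80], [-16, 41, 81], [-14, 43, 80], [-12, 37, 81], [-11, 33, 83], [-3, 38, 85], [-1, 36, 87], [0, 40, 81]]
```

View pics/s2.png

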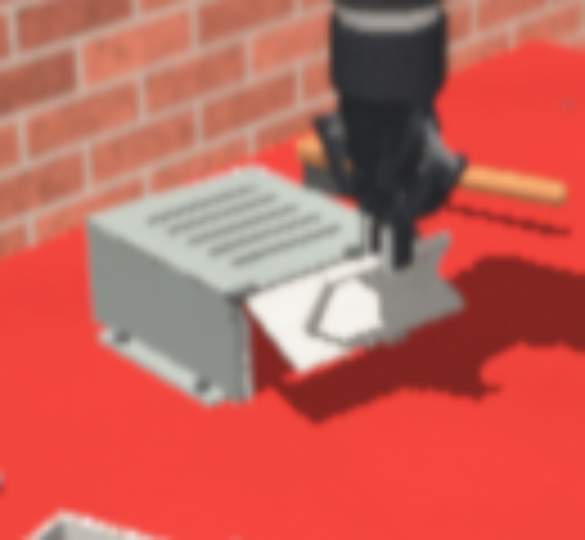

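The flap stands at about 1.1 rad, with the bar (310,330)-(445,245) in the crop near the fingertips. I'll regrip about 8 mm deeper.

```bash
python3 -m creep '[{"grip":-0.5,"travel":[0,-0.3,0],"angular":[0,0,0]},{"grip":-0.5,"travel":[0,0,0],"angular":[0,0,0]},{"grip":-0.5,"travel":[0,0,0.4],"angular":[0,0,0]},{"grip":-0.5,"travel":[0,0,0.5],"angular":[0,0,0]},{"grip":-1,"travel":[0,0,0],"angular":[0,0,0]},{"grip":-1,"travel":[0,0,0],"angular":[0,0,0]},{"grip":-1,"travel":[0,0,0],"angular":[0,0,0]}]' 40
python3 - <<'E'
from h import *
plan2(W(-70,0,95),YB)
th=np.linspace(1.1,3.05,14); b=np.stack([-55*np.cos(th)-45*np.sin(th),55*np.sin(th)-45*np.cos(th)],1)
print((b[0]+[-4,85]).round(1),(np.diff(b,axis=0)/10).round(2).tolist())
E
```

```text
time_s: 4.9
tool_pos: [547.8, -21.5, 93.9]
ee_rot: [-2.381, -2.042, 0.006]
wrist_force: [-9.2, 2.0, 2.2]
opening: 0.098
grasp_force: 39.2
t 4.9 bay [-70.3   0.1  93.9] ang [-0.006  0.    -0.003] | travel cm now-frame [-0.01  0.03 -0.11] after-turn [-0.01  0.03 -0.11] final tool axes in world [[0.15, 0.99, 0.0], [0.99, -0.15, 0.0], [0.0, 0.0, -1.0]] F [-9.2  2.   2.2] op 0.1 gf 39.2 q [-0.04  0.36 -0.2   1.01  0.    1.68]
[-69.1 113.6] [[0.5, 0.94], [0.64, 0.85], [0.76, 0.75], [0.86, 0.63], [0.94, 0.49], [1.01, 0.35], [1.05, 0.19], [1.06, 0.03], [1.06, -0.13], [1.03, -0.28], [0.97, -0.43], [0.9, -0.57], [0.8, -0.7]]
```

```bash
python3 -m creep '[{"grip":-1,"travel":[0,0.35,-0.94],"angular":[0,0,0]},{"grip":-1,"travel":[0,0.64,-0.85],"angular":[0,0,0]},{"grip":-1,"travel":[0,0.76,-0.75],"angular":[0,0,0]},{"grip":-1,"travel":[0,0.86,-0.63],"angular":[0,0,0]},{"grip":-1,"travel":[0,0.94,-0.49],"angular":[0,0,0]},{"grip":-1,"travel":[0,1.01,-0.35],"angular":[0,0,0]}]'
python3 -c "
from h import *
plan2(W(-23,0,135),YB)"
```

```text
time_s: 5.5
tool_pos: [594.8, -28.6, 137.0]
ee_rot: [-2.384, -2.045, 0.001]
wrist_force: [-11.2, 2.2, 17.2]
opening: 0.097
grasp_force: 40.8
t 5.5 bay [-2.27e+01  1.00e-01  1.37e+02] ang [-0.001 -0.    -0.003] | travel cm now-frame [-0.01 -0.03  0.2 ] after-turn [-0.01 -0.03  0.2 ] final tool axes in world [[0.15, 0.99, 0.0], [0.99, -0.15, 0.0], [0.0, 0.0, -1.0]] F [-11.2   2.2  17.2] op 0.1 gf 40.8 q [-0.05  0.4  -0.02  1.15  0.    1.68]
```

```bash
python3 -m creep '[{"grip":-1,"travel":[0,1.05,-0.3],"angular":[0,0,0]},{"grip":-1,"travel":[0,1.06,-0.1],"angular":[0,0,0]},{"grip":-1,"travel":[0,1.06,0.13],"angular":[0,0,0]},{"grip":-1,"travel":[0,1.03,0.28],"angular":[0,0,0]},{"grip":-1,"travel":[0,0.97,0.43],"angular":[0,0,0]},{"grip":-1,"travel":[0,0.9,0.57],"angular":[0,0,0]},{"grip":-1,"travel":[0,0.7,0.65],"angular":[0,0,0]},{"grip":-1,"travel":[0,0,0],"angular":[0,0,0]}]'
python3 -c "
from h import *
plan2(W(-23,0,135),YB)"
```

```text
time_s: 6.3
tool_pos: [664.2, -39.2, 117.9]
ee_rot: [2.384, 2.044, 0.002]
wrist_force: [1.5, 0.7, 2.7]
opening: 0.096
grasp_force: 40.3
t 6.3 bay [ 4.750e+01 -1.000e-01  1.179e+02] ang [ 0.001 -0.    -0.003] | travel cm now-frame [-0.02 -7.04 -1.72] after-turn [ 0.01 -7.05 -1.71] final tool axes in world [[0.15, 0.99, 0.0], [0.99, -0.15, 0.0], [0.0, 0.0, -1.0]] F [1.5 0.7 2.7] op 0.1 gf 40.3 q [-0.06  0.53  0.14  1.18  0.    1.66]
```

```bash
python3 -m creep '[{"grip":-0.3,"travel":[0,0,0],"angular":[0,0,0]},{"grip":-0.3,"travel":[0,0,0],"angular":[0,0,0]},{"grip":-0.3,"travel":[0,0,-2],"angular":[0,0,0]},{"grip":-0.3,"travel":[0,0,-4],"angular":[0,0,0]},{"grip":0,"travel":[0,0,-4],"angular":[0,0,0]},{"grip":0,"travel":[0,0,0],"angular":[0,0,0]}]'
python3 - <<'E'
from h import *
plan2([439,273.7,100],.2325)
f,B=bayp('top')
m=(abs(B[...,1])<45)&(B[...,0]>-80)&(B[...,0]<80)&(B[...,2]>100)&(B[...,2]<160)
q=B[m]; print(np.median(q,0), np.percentile(q[:,0],[5,95]))
P=pts(f); m=np.zeros(P.shape[:2],bool); m[165:230,180:235]=1; m&=(P[...,2]>15)&(P[...,2]<60)
r=cv2.minAreaRect(P[m][:,:2].astype(np.float32)); print(r,cv2.boxPoints(r).round())
E
```

```text
time_s: 6.9
tool_pos: [664.7, -39.2, 224.7]
ee_rot: [2.38, 2.041, 0.01]
wrist_force: [0.6, 0.4, 0.6]
opening: 0.499
grasp_force: 0.0
t 6.9 bay [ 47.9   0.  224.7] ang [ 0.009  0.001 -0.386] | travel cm now-frame [ 27.47 -27.19  12.26] after-turn [ 35.65 -14.75  12.47] final tool axes in world [[-0.23, 0.97, 0.0], [0.97, 0.23, 0.0], [0.0, 0.0, -1.0]] F [0.6 0.4 0.6] op 0.5 gf 0.0 q [-0.06  0.48  0.34  1.42 -0.    1.66]
[ -7.22794813  23.77873305 137.7517905 ] [-9.69144819 50.53246878]
((497.57958984375, 287.904541015625), (131.1046600341797, 94.40332794189453), 13.188136100769043) [[423. 319.]
 [445. 227.]
 [572. 257.]
 [551. 349.]]
```

```bash
python3 -m creep '[{"grip":0,"travel":[0,0,0],"angular":[0,0,-0.129]},{"grip":0,"travel":[0,0,0],"angular":[0,0,-0.129]},{"grip":0,"travel":[0,0,0],"angular":[0,0,-0.129]},{"grip":0,"travel":[4,-1.65,0],"angular":[0,0,0]},{"grip":0,"travel":[4,-1.65,0],"angular":[0,0,0]},{"grip":0,"travel":[4,-1.65,0],"angular":[0,0,0]},{"grip":0,"travel":[4,-1.65,1],"angular":[0,0,0]},{"grip":0,"travel":[4,-1.65,2],"angular":[0,0,0]},{"grip":0,"travel":[4,-1.65,2],"angular":[0,0,0]},{"grip":0,"travel":[4,-1.65,2],"angular":[0,0,0]},{"grip":0,"travel":[4,-1.65,2],"angular":[0,0,0]},{"grip":0,"travel":[3.6,-1.55,2],"angular":[0,0,0]}]'
python3 -c "
from h import *
plan2([439,273.7,20],.2325)"
```

```text
time_s: 8.15
tool_pos: [434.6, 273.9, 107.1]
ee_rot: [-1.947, -2.465, 0.001]
wrist_force: [0.3, 0.5, -0.7]
opening: 0.5
grasp_force: 0.0
t 8.15 bay [-226.4  275.2  107.1] ang [-0.001  0.     0.002] | travel cm now-frame [-0.12  0.43  8.71] after-turn [-0.12  0.43  8.71] final tool axes in world [[-0.23, 0.97, 0.0], [0.97, 0.23, 0.0], [0.0, 0.0, -1.0]] F [ 0.3  0.5 -0.7] op 0.5 gf 0.0 q [ 0.56  0.29 -0.27  1.01  0.    1.9 ]
```

```bash
python3 -m creep '[{"grip":0,"travel":[-0.1,0.4,2],"angular":[0,0,0]},{"grip":0,"travel":[0,0,3],"angular":[0,0,0]},{"grip":0,"travel":[0,0,2.5],"angular":[0,0,0]},{"grip":0,"travel":[0,0,1.4],"angular":[0,0,0]},{"grip":-1,"travel":[0,0,0],"angular":[0,0,0]},{"grip":-1,"travel":[0,0,0],"angular":[0,0,0]},{"grip":-1,"travel":[0,0,0],"angular":[0,0,0]},{"grip":-1,"travel":[0,0,0],"angular":[0,0,0]},{"grip":-1,"travel":[0,0,0],"angular":[0,0,0]},{"grip":-1,"travel":[0,0,0],"angular":[0,0,0]}]' 70
python3 -c "
from h import *
plan2(W(-205,0,20),YB)"
```

```text
time_s: 9.15
tool_pos: [440.8, 273.0, 19.9]
ee_rot: [1.947, 2.466, 0.001]
wrist_force: [-0.9, -0.0, -1.9]
opening: 0.104
grasp_force: 68.4
t 9.15 bay [-220.1  275.3   19.9] ang [ 0.    -0.     0.384] | travel cm now-frame [-2.61e+01 -8.92e+00 -2.00e-02] after-turn [-2.753e+01  1.510e+00 -1.000e-02] final tool axes in world [[0.15, 0.99, 0.0], [0.99, -0.15, 0.0], [0.0, 0.0, -1.0]] F [-0.9 -0.  -1.9] op 0.1 gf 68.4 q [ 0.55  0.39 -0.38  0.8   0.    1.89]
```

```bash
python3 -m creep '[{"grip":-1,"travel":[0,0,0],"angular":[0,0,0.096]},{"grip":-1,"travel":[0,0,0],"angular":[0,0,0.096]},{"grip":-1,"travel":[0,0,0],"angular":[0,0,0.096]},{"grip":-1,"travel":[0,0,0],"angular":[0,0,0.096]},{"grip":-1,"travel":[-3.4,0.15,0],"angular":[0,0,0]},{"grip":-1,"travel":[-3.4,0.15,0],"angular":[0,0,0]},{"grip":-1,"travel":[-3.4,0.15,0],"angular":[0,0,0]},{"grip":-1,"travel":[-3.4,0.15,0],"angular":[0,0,0]},{"grip":-1,"travel":[-3.4,0.15,0],"angular":[0,0,0]},{"grip":-1,"travel":[-3.4,0.15,0],"angular":[0,0,0]},{"grip":-1,"travel":[-3.4,0.2,0],"angular":[0,0,0]},{"grip":-1,"travel":[-3.2,0.2,0],"angular":[0,0,0]}]'
python3 -m creep '[{"grip":-1,"travel":[0,0,0],"angular":[0,0,0]}]'
python3 - <<'E'
from h import *
plan2(W(-205,0,20),YB)
f,B=bayp('top')
m=(abs(B[...,1])<90)&(B[...,0]>-240)&(B[...,0]<-40)&(B[...,2]>15)&(B[...,2]<45)
r=cv2.minAreaRect(B[m][:,:2].astype(np.float32)); print(r,cv2.boxPoints(r).round(1).tolist())
E
```

```text
time_s: 10.35
tool_pos: [413.3, 2.9, 19.9]
ee_rot: [2.381, 2.049, 0.001]
wrist_force: [0.5, 0.5, -3.7]
opening: 0.106
grasp_force: 68.3
time_s: 10.45
tool_pos: [413.0, 1.1, 19.9]
ee_rot: [2.385, 2.043, -0.001]
wrist_force: [-0.2, 0.6, -2.4]
opening: 0.105
grasp_force: 68.4
t 10.45 bay [-207.     2.3   19.9] ang [ 0.001  0.001 -0.004] | travel cm now-frame [-0.23  0.2  -0.01] after-turn [-0.23  0.2  -0.01] final tool axes in world [[0.15, 0.99, 0.0], [0.99, -0.15, 0.0], [0.0, 0.0, -1.0]] F [-0.2  0.6 -2.4] op 0.1 gf 68.4 q [ 0.    0.24 -0.62  0.71 -0.    1.73]
((-146.38278198242188, 11.601219177246094), (79.44183349609375, 130.57566833496094), 89.38028717041016) [[-212.10000610351562, -27.399999618530273], [-81.5, -28.799999237060547], [-80.69999694824219, 50.599998474121094], [-211.1999969482422, 52.0]]
```

```bash
python3 -m creep '[{"grip":-1,"travel":[-0.4,0,0],"angular":[0,0,0]},{"grip":-1,"travel":[0,2,0],"angular":[0,0,0]},{"grip":-1,"travel":[0,2,0],"angular":[0,0,0]},{"grip":-1,"travel":[0,2,0],"angular":[0,0,0]},{"grip":-1,"travel":[0,2,0],"angular":[0,0,0]},{"grip":-1,"travel":[0,0,0],"angular":[0,0,0]}]'
python3 - <<'E'
from h import *
plan2(W(-70,0,20),YB)
for n in('top','side'):
    f,B=bayp(n)
    m=(abs(B[...,1])<80)&(B[...,0]>-150)&(B[...,0]<-15)&(B[...,2]>25)&(B[...,2]<42)
    q=B[m]
    for x in(-100,-80,-60,-40,-25):
        s=q[abs(q[:,0]-x)<8]; print(n,x,len(s),s[:,1].min().round(1) if len(s) else'',s[:,1].max().round(1) if len(s) else '')
E
```

```text
time_s: 11.1
tool_pos: [494.6, -11.2, 19.8]
ee_rot: [2.379, 2.049, 0.003]
wrist_force: [6.6, 0.4, 10.7]
opening: 0.104
grasp_force: 71.2
t 11.1 bay [-124.4    2.3   19.8] ang [ 0.003 -0.001  0.001] | travel cm now-frame [-0.24  5.44 -0.01] after-turn [-0.23  5.44 -0.02] final tool axes in world [[0.15, 0.99, 0.0], [0.99, -0.15, 0.0], [0.0, 0.0, -1.0]] F [ 6.6  0.4 10.7] op 0.1 gf 71.2 q [-0.02  0.36 -0.44  0.77  0.    1.7 ]
top -100 9 47.8 51.3
top -80 8 48.0 51.5
top -60 7 48.3 51.7
top -40 8 47.7 51.6
top -25 7 48.0 51.3
side -100 17 47.9 52.3
side -80 17 48.1 54.1
side -60 14 47.7 52.9
side -40 15 -39.4 54.0
side -25 24 -40.7 53.4
```

```bash
python3 -m creep '[{"grip":-1,"travel":[-0.4,0,0],"angular":[0,0,0]},{"grip":-1,"travel":[0,0,0],"angular":[0,0,0]},{"grip":-1,"travel":[0,0,0],"angular":[0,0,0]}]'
python3 - <<'E'
from h import *
plan2(W(-70,0,20),YB)
for n in('top',):
    f,B=bayp(n)
    m=(abs(B[...,1])<80)&(B[...,0]>-150)&(B[...,0]<-15)&(B[...,2]>25)&(B[...,2]<42)
    q=B[m]
    for x in(-100,-80,-60,-40,-25):
        s=q[abs(q[:,0]-x)<8]; print(n,x,len(s),s[:,1].min().round(1) if len(s) else'',s[:,1].max().round(1) if len(s) else '')
E
```

```text
time_s: 11.5
tool_pos: [490.6, -15.5, 19.8]
ee_rot: [-2.381, -2.049, -0.0]
wrist_force: [0.7, 3.7, 4.2]
opening: 0.099
grasp_force: 70.0
t 11.5 bay [-127.8   -2.5   19.8] ang [-0.    -0.001  0.   ] | travel cm now-frame [ 0.25  5.78 -0.02] after-turn [ 0.25  5.78 -0.02] final tool axes in world [[0.15, 0.99, 0.0], [0.99, -0.15, 0.0], [0.0, 0.0, -1.0]] F [0.7 3.7 4.2] op 0.1 gf 70.0 q [-0.03  0.35 -0.45  0.77  0.    1.69]
top -100 8 43.1 46.5
top -80 8 43.7 46.7
top -60 6 43.0 46.7
top -40 8 43.2 46.8
top -25 9 43.4 46.9
```

Tray centred. Continue in to a rail position of about x = -68.

```bash
python3 -m creep '[{"grip":-1,"travel":[0,1,0],"angular":[0,0,0]},{"grip":-1,"travel":[0,1,0],"angular":[0,0,0]},{"grip":-1,"travel":[0,1,0],"angular":[0,0,0]},{"grip":-1,"travel":[0,1,0],"angular":[0,0,0]},{"grip":-1,"travel":[0,1,0],"angular":[0,0,0]},{"grip":-1,"travel":[0,1,0],"angular":[0,0,0]},{"grip":-1,"travel":[0,0,0],"angular":[0,0,0]}]'
python3 - <<'E'
from h import *
plan2(W(-70,0,20),YB)
f,B=bayp('side'); cv2.imwrite('pics/s3.png',cv2.resize(f['pixels'][100:230,200:340,::-1],None,fx=4.5,fy=4.5))
f,B=bayp('top')
m=(abs(B[...,1])<80)&(B[...,0]>-150)&(B[...,0]<-12)&(B[...,2]>25)&(B[...,2]<42)
q=B[m]
for x in(-55,-40,-25):
        s=q[abs(q[:,0]-x)<8]; print(x,len(s),s[:,1].min().round(1) if len(s) else'',s[:,1].max().round(1) if len(s) else '')
E
```

```text
time_s: 12.25
tool_pos: [547.4, -24.9, 19.8]
ee_rot: [-2.379, -2.046, 0.007]
wrist_force: [-13.0, 1.9, 17.9]
opening: 0.105
grasp_force: 72.7
t 12.25 bay [-70.2  -3.3  19.8] ang [-0.006  0.001 -0.   ] | travel cm now-frame [ 0.33  0.02 -0.02] after-turn [ 0.33  0.02 -0.02] final tool axes in world [[0.15, 0.99, 0.0], [0.99, -0.15, 0.0], [0.0, 0.0, -1.0]] F [-13.    1.9  17.9] op 0.1 gf 72.7 q [-0.05  0.43 -0.31  0.84 -0.    1.68]
-55 8 42.1 45.5
-40 7 42.0 45.6
-25 8 42.2 46.0
```

View pics/s3.png

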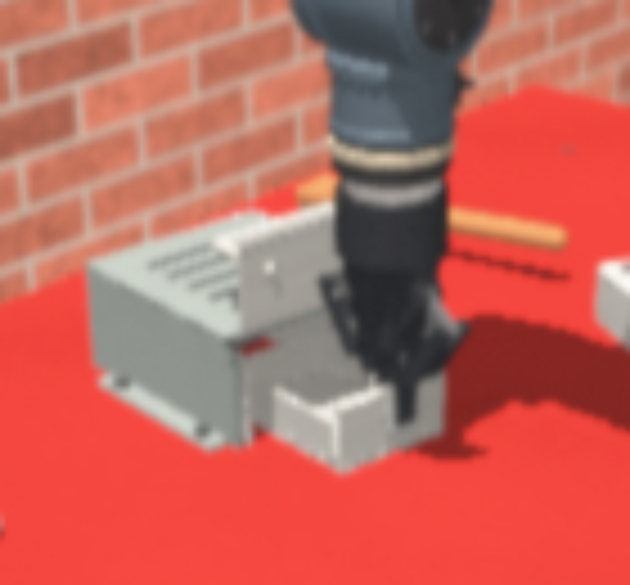

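The crop shows the tray between the guides, its rail at (385,425), and the flap standing up behind the gripper. Now I'll release, back off and tilt for the push.

```bash
python3 -m creep '[{"grip":-0.4,"travel":[0,0,0],"angular":[0,0,0]},{"grip":-0.4,"travel":[0,0,0],"angular":[0,0,0]},{"grip":-0.4,"travel":[0,0,-2],"angular":[0,0,0]},{"grip":-0.4,"travel":[0,0,-4],"angular":[0,0,0]},{"grip":-1,"travel":[0,-2,-1],"angular":[0,0,0]},{"grip":-1,"travel":[0,-4,0],"angular":[0,0,0]},{"grip":-1,"travel":[0,-3,0],"angular":[0,0,0]},{"grip":-1,"travel":[0,0,0],"angular":[-0.148,0,0]},{"grip":-1,"travel":[0,0,0],"angular":[-0.148,0,0]},{"grip":-1,"travel":[0,0,0],"angular":[-0.148,0,0]},{"grip":-1,"travel":[0,0,0],"angular":[-0.148,0,0]},{"grip":-1,"travel":[0,0,0],"angular":[-0.148,0,0]}]'
python3 -m creep '[{"grip":-1,"travel":[0,0,0],"angular":[-0.148,0,0]},{"grip":-1,"travel":[0,0,0],"angular":[-0.148,0,0]},{"grip":-1,"travel":[0,0,0],"angular":[0,0,0]}]'
python3 - <<'E'
from h import *
plan2(W(-100,0,27),YB,1.036)
f,B=bayp('top')
m=(abs(B[...,1])<80)&(B[...,0]>-100)&(B[...,0]<-12)&(B[...,2]>25)&(B[...,2]<60)
q=B[m]; r=cv2.minAreaRect(q[:,:2].astype(np.float32)); print(r,cv2.boxPoints(r).round(1).tolist())
E
```

```text
time_s: 13.55
tool_pos: [461.6, -11.7, 88.0]
ee_rot: [1.945, 1.674, 0.586]
wrist_force: [2.0, -0.1, -0.8]
opening: -0.002
grasp_force: 0.0
time_s: 13.85
tool_pos: [506.5, 0.5, 148.7]
ee_rot: [1.795, 1.532, 0.715]
wrist_force: [0.4, -0.3, -0.4]
opening: -0.002
grasp_force: 0.0
t 13.85 bay [-114.5   15.7  148.7] ang [-0.148  0.019  0.003] | travel cm now-frame [-1.39 -8.53  8.83] after-turn [-1.57 -9.74  7.45] final tool axes in world [[0.15, 0.5, 0.85], [0.99, -0.08, -0.13], [-0.0, 0.86, -0.51]] F [ 0.4 -0.3 -0.4] op -0.0 gf 0.0 q [ 0.15 -0.08 -1.14 -0.35 -0.25  1.77]
((-44.22101974487305, -1.0814018249511719), (62.42580032348633, 94.00980377197266), 0.38640284538269043) [[-75.80000305175781, 45.70000076293945], [-75.0999984741211, -48.29999923706055], [-12.699999809265137, -47.900001525878906], [-13.300000190734863, 46.099998474121094]]
```

```bash
python3 -m creep '[{"grip":-1,"travel":[0,0,0],"angular":[0.148,0,0]},{"grip":-1,"travel":[0,0,0],"angular":[0.148,0,0]},{"grip":-1,"travel":[0,0,0],"angular":[0,0,0]}]'
python3 - <<'E'
from h import *
plan2(W(-100,0,60),YB,.6)
E
```

```text
time_s: 14.2
tool_pos: [508.0, -0.3, 143.2]
ee_rot: [1.95, 1.663, 0.563]
wrist_force: [1.6, -0.7, 0.8]
opening: 0.003
grasp_force: 0.0
t 14.2 bay [-112.8   15.1  143.2] ang [ 0.071  0.021 -0.002] | travel cm now-frame [-1.36 -4.17  7.34] after-turn [-1.51 -3.64  7.59] final tool axes in world [[0.15, 0.82, 0.56], [0.99, -0.12, -0.08], [0.0, 0.56, -0.83]] F [ 1.6 -0.7  0.8] op 0.0 gf 0.0 q [ 0.11 -0.09 -0.91  0.1  -0.18  1.78]
```

```bash
python3 -m creep '[{"grip":-1,"travel":[0,0,0],"angular":[0.071,0.021,0]},{"grip":-1,"travel":[-0.5,-1.2,2.5],"angular":[0,0,0]},{"grip":-1,"travel":[-0.5,-1.2,2.5],"angular":[0,0,0]},{"grip":-1,"travel":[-0.5,-1.2,2.5],"angular":[0,0,0]},{"grip":-1,"travel":[0,0,0],"angular":[0,0,0]}]'
python3 - <<'E'
from h import *
plan2(W(-90,0,25),YB,.6)
E
```

```text
time_s: 14.7
tool_pos: [514.7, -17.3, 55.8]
ee_rot: [2.001, 1.719, 0.53]
wrist_force: [-0.4, -0.1, 0.3]
opening: 0.001
grasp_force: 0.0
t 14.7 bay [-103.6   -0.7   55.8] ang [-0.002  0.001 -0.001] | travel cm now-frame [ 0.07 -0.61  3.32] after-turn [ 0.07 -0.62  3.31] final tool axes in world [[0.15, 0.82, 0.56], [0.99, -0.12, -0.08], [0.0, 0.56, -0.83]] F [-0.4 -0.1  0.3] op 0.0 gf 0.0 q [ 0.03  0.11 -0.98 -0.11 -0.1   1.72]
```

```bash
python3 -m creep '[{"grip":-1,"travel":[0.1,-0.3,1.65],"angular":[0,0,0]},{"grip":-1,"travel":[0,-0.3,1.65],"angular":[0,0,0]},{"grip":-1,"travel":[0,0.8,0.55],"angular":[0,0,0]},{"grip":-1,"travel":[0,0.8,0.55],"angular":[0,0,0]},{"grip":-1,"travel":[0,0.8,0.55],"angular":[0,0,0]},{"grip":-1,"travel":[0,0.8,0.55],"angular":[0,0,0]},{"grip":-1,"travel":[0,0,0],"angular":[0,0,0]}]'
python3 - <<'E'
from h import *
plan2(W(-40,0,25),YB,.7)
E
```

```text
time_s: 15.4
tool_pos: [573.1, -23.4, 31.5]
ee_rot: [1.995, 1.714, 0.54]
wrist_force: [0.5, -0.4, 0.9]
opening: -0.003
grasp_force: 0.0
t 15.4 bay [-45.    2.   31.5] ang [-0.092 -0.001 -0.001] | travel cm now-frame [-0.2   0.04  0.82] after-turn [-0.2  -0.04  0.82] final tool axes in world [[0.15, 0.76, 0.64], [0.99, -0.11, -0.1], [0.0, 0.64, -0.76]] F [ 0.5 -0.4  0.9] op -0.0 gf 0.0 q [ 0.01  0.25 -0.91 -0.19 -0.09  1.7 ]
```

```bash
python3 -m creep '[{"grip":-1,"travel":[-0.2,0,0.3],"angular":[-0.1,0,0]},{"grip":-1,"travel":[0,0,0],"angular":[-0.1,0,0]},{"grip":-1,"travel":[0,0.56,0.58],"angular":[0,0,0]},{"grip":-1,"travel":[0,0.56,0.58],"angular":[0,0,0]},{"grip":-1,"travel":[0,0.56,0.58],"angular":[0,0,0]},{"grip":-1,"travel":[0,0.0,0.0],"angular":[0,0,0]}]'
python3 - <<'E'
from h import *
plan2(W(4,0,27),YB,.8)
f,B=bayp('side')
for lo,hi in((20,45),):
  for y in(42,36,30,-35,-42):
    m=(abs(B[...,1]-y)<4)&(B[...,0]>-90)&(B[...,0]<60)&(B[...,2]>20)&(B[...,2]<46)
    q=B[m]; print(y,len(q),np.percentile(q[:,0],[2,10,50]).round(1) if len(q) else '')
cv2.imwrite('pics/s4.png',cv2.resize(f['pixels'][100:230,200:340,::-1],None,fx=4.5,fy=4.5))
E
```

```text
time_s: 16.0
tool_pos: [598.7, -28.9, 26.2]
ee_rot: [1.879, 1.615, 0.658]
wrist_force: [-0.0, 0.2, -0.5]
opening: 0.003
grasp_force: 0.0
t 16.0 bay [-18.9   0.4  26.2] ang [-0.028 -0.001 -0.001] | travel cm now-frame [-0.04  1.69  1.54] after-turn [-0.04  1.65  1.58] final tool axes in world [[0.15, 0.69, 0.71], [0.99, -0.1, -0.11], [-0.0, 0.72, -0.7]] F [-0.   0.2 -0.5] op 0.0 gf 0.0 q [ 0.01  0.35 -1.04 -0.59 -0.11  1.69]
42 40 [-16.4 -13.7  -4.4]
36 18 [-16.8 -15.1 -12.9]
30 12 [-16.4 -15.3 -13.9]
-35 0 
-42 15 [29.5 32.1 42.2]
```

View pics/s4.png

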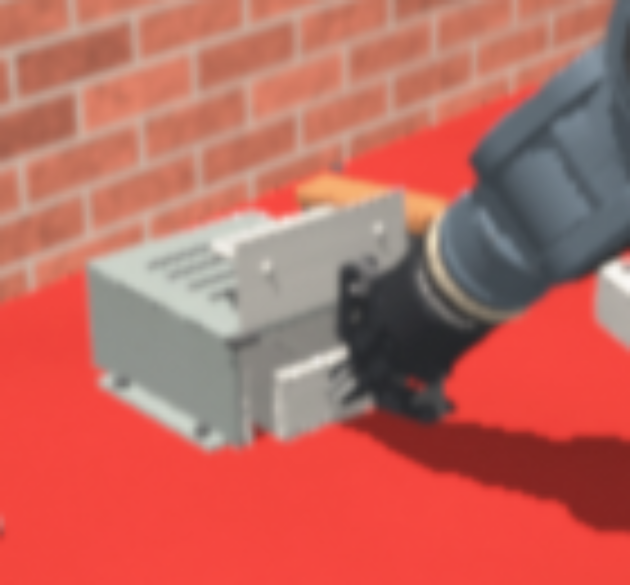

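The rail face, about (325,395) in the crop, is roughly 12 mm outside the mouth plane, and the gripper knuckle at (355,285) is close to the flap. I'll tilt more as I advance.

```bash
python3 -m creep '[{"grip":-1,"travel":[0,0.3,0.3],"angular":[-0.08,0,0]},{"grip":-1,"travel":[0,0.28,0.32],"angular":[-0.08,0,0]},{"grip":-1,"travel":[0,0.0,0.0],"angular":[0,0,0]}]'
python3 - <<'E'
from h import *
plan2(W(-2,0,25),YB,.95)
E
```

```text
time_s: 16.35
tool_pos: [617.5, -31.1, 29.0]
ee_rot: [1.781, 1.526, 0.74]
wrist_force: [-42.8, -3.6, 24.0]
opening: -0.002
grasp_force: 20.4
t 16.35 bay [ 0.  1. 29.] ang [-0.042  0.008 -0.001] | travel cm now-frame [-0.1  -0.44  0.09] after-turn [-0.1  -0.44  0.07] final tool axes in world [[0.15, 0.58, 0.8], [0.99, -0.09, -0.12], [0.0, 0.81, -0.58]] F [-42.8  -3.6  24. ] op -0.0 gf 20.4 q [ 0.02  0.49 -1.14 -0.96 -0.14  1.68]
```

```bash
python3 -m creep '[{"grip":-1,"travel":[0,-0.9,-1.0],"angular":[0.05,0,0]},{"grip":-1,"travel":[0,-1.2,-1.3],"angular":[0.1,0,0]},{"grip":-1,"travel":[0,-1.4,-1.4],"angular":[0.1,0,0]},{"grip":-1,"travel":[0,-1.6,-1.2],"angular":[0.1,0,0]},{"grip":-1,"travel":[0,-1.6,-1.2],"angular":[0.1,0,0]},{"grip":-1,"travel":[0,-2,-1.2],"angular":[0,0,0]},{"grip":-1,"travel":[0,0,0],"angular":[0,0,0]}]'
python3 - <<'E'
from h import *
plan2(W(-120,0,90),YB,0)
f,B=bayp('side')
for y in range(42,-43,-12):
    m=(abs(B[...,1]-y)<5)&(B[...,0]>-60)&(B[...,0]<60)&(B[...,2]>15)&(B[...,2]<44)
    q=B[m]; print(y,len(q),np.percentile(q[:,0],[2,10,50]).round(1) if len(q) else '')
m=(abs(B[...,1])<60)&(B[...,2]>100)&(B[...,2]<150)&(B[...,0]>-60)&(B[...,0]<30);q=B[m];print('flap',len(q),np.polyfit(q[:,2]-85,q[:,0],1))
cv2.imwrite('pics/s5.png',cv2.resize(f['pixels'][100:230,200:340,::-1],None,fx=4.5,fy=4.5))
E
```

```text
time_s: 17.05
tool_pos: [510.0, -12.7, 30.3]
ee_rot: [2.077, 1.784, 0.443]
wrist_force: [-0.1, -0.7, -0.4]
opening: 0.0
grasp_force: 0.0
t 17.05 bay [-109.     3.1   30.3] ang [ 0.487  0.001 -0.002] | travel cm now-frame [-0.32  1.82 -5.79] after-turn [-0.31 -1.1  -5.97] final tool axes in world [[0.15, 0.99, 0.0], [0.99, -0.15, 0.0], [0.0, 0.0, -1.0]] F [-0.1 -0.7 -0.4] op 0.0 gf 0.0 q [ 0.02  0.16 -0.91  0.02 -0.08  1.73]
42 40 [-0.2  1.9  5.9]
30 22 [-1.9  1.3  2.9]
18 23 [-2.4 -2.2  1.7]
6 18 [-1.5  0.2  2.8]
-6 17 [-0.4  0.   2. ]
-18 21 [-2.3 -0.5  1.2]
-30 20 [-1.6 -1.5  1.2]
-42 25 [-1.4  0.   2.9]
flap 454 [ 0.06768261 -7.14429682]
```

View pics/s5.png

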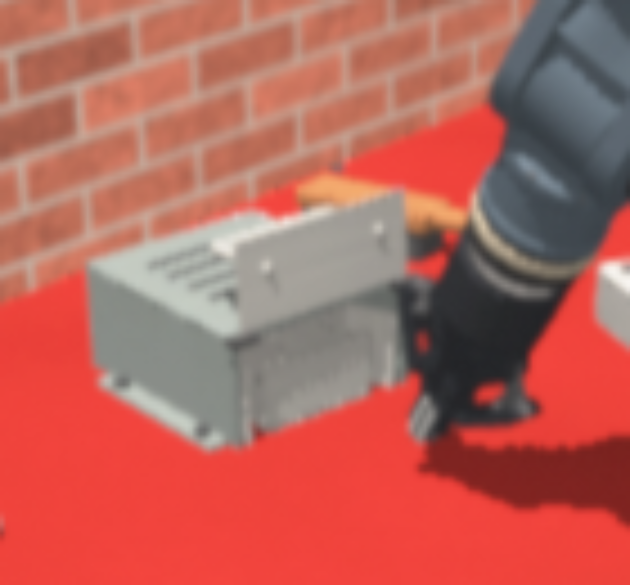

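The tray is home: its front face is flush just inside the mouth, at crop (320,370). The flap stands at about 3.2 rad. Now straighten, go over the top and regrip the bar.

```bash
python3 -m creep '[{"grip":-0.2,"travel":[-0.3,0,-2],"angular":[0.12,0,0]},{"grip":-0.2,"travel":[0,0,-2],"angular":[0.12,0,0]},{"grip":-0.2,"travel":[0,0,-2],"angular":[0.12,0,0]},{"grip":-0.2,"travel":[0,0,-2],"angular":[0.127,0,0]},{"grip":-0.2,"travel":[0,0,-4],"angular":[0,0,0]},{"grip":-0.2,"travel":[0,0,-4],"angular":[0,0,0]},{"grip":-0.2,"travel":[0,0,-4],"angular":[0,0,0]},{"grip":-0.2,"travel":[0,0,0],"angular":[0,0,0]}]' 40
python3 - <<'E'
from h import *
f,B=bayp('top')
m=(abs(B[...,1])<42)&(B[...,0]>15)&(B[...,0]<90)&(B[...,2]>105)&(B[...,2]<160)
q=B[m]; print('bar',len(q),np.median(q,0).round(1),np.percentile(q[:,0],[5,95]).round(1))
m=(abs(B[...,1])<72)&(B[...,0]>-40)&(B[...,0]<20)&(B[...,2]>140)&(B[...,2]<165)
q=B[m]; print('edge',len(q),np.median(q,0).round(1))
plan2(W(53,0,190),YB,0)
E
```

```text
time_s: 17.9
tool_pos: [487.7, -10.8, 219.9]
ee_rot: [2.349, 2.018, 0.058]
wrist_force: [0.9, 0.1, -0.7]
opening: 0.401
grasp_force: 0.0
bar 105 [ 52.6   1.9 131. ] [48.4 57.5]
edge 57 [ -1.8  48.2 150.6]
t 17.95 bay [-132.4    1.5  217.3] ang [ 0.055  0.    -0.001] | travel cm now-frame [-0.13 18.36  3.74] after-turn [-0.15 18.54  2.73] final tool axes in world [[0.15, 0.99, 0.0], [0.99, -0.15, 0.0], [0.0, 0.0, -1.0]] F [-0.6 -0.8 -0.4] op 0.4 gf 0.0 q [-0.02  0.14 -0.18  1.2  -0.01  1.7 ]
```

```bash
python3 -m creep '[{"grip":-0.2,"travel":[0,0,0],"angular":[0.055,0,0]},{"grip":-0.2,"travel":[0,3.1,0],"angular":[0,0,0]},{"grip":-0.2,"travel":[0,3.1,0],"angular":[0,0,0]},{"grip":-0.2,"travel":[0,3.1,0],"angular":[0,0,0]},{"grip":-0.2,"travel":[0,3.1,0],"angular":[0,0,0]},{"grip":-0.2,"travel":[0,3.1,0],"angular":[0,0,0]},{"grip":-0.2,"travel":[0,3.0,0],"angular":[0,0,0]},{"grip":-0.2,"travel":[0,0,0],"angular":[0,0,0]},{"grip":-0.2,"travel":[0,0,0],"angular":[0,0,0]}]'
python3 - <<'E'
from h import *
plan2(W(52.6,0,110),YB,0)
E
```

```text
time_s: 18.85
tool_pos: [666.9, -38.7, 211.6]
ee_rot: [-2.379, -2.043, 0.011]
wrist_force: [0.1, -0.6, 0.2]
opening: 0.4
grasp_force: 0.0
t 18.85 bay [ 50.    0.9 211.6] ang [-0.009  0.001 -0.002] | travel cm now-frame [-0.08  0.35 10.16] after-turn [-0.09  0.26 10.16] final tool axes in world [[0.15, 0.99, 0.0], [0.99, -0.15, 0.0], [0.0, 0.0, -1.0]] F [ 0.1 -0.6  0.2] op 0.4 gf 0.0 q [-0.06  0.51  0.34  1.42 -0.    1.66]
```

```bash
python3 -m creep '[{"grip":-0.2,"travel":[-0.1,0.2,2],"angular":[-0.009,0,0]},{"grip":-0.2,"travel":[0,0,2.5],"angular":[0,0,0]},{"grip":-0.2,"travel":[0,0,2.5],"angular":[0,0,0]},{"grip":-0.2,"travel":[0,0,2],"angular":[0,0,0]},{"grip":-0.2,"travel":[0,0,1.1],"angular":[0,0,0]},{"grip":-0.2,"travel":[0,0,0],"angular":[0,0,0]},{"grip":-1,"travel":[0,0,0],"angular":[0,0,0]},{"grip":-1,"travel":[0,0,0],"angular":[0,0,0]},{"grip":-1,"travel":[0,0,0],"angular":[0,0,0]},{"grip":-1,"travel":[0,0,0],"angular":[0,0,0]},{"grip":-1,"travel":[0,0,0],"angular":[0,0,0]}]' 40
python3 - <<'E'
from h import *
plan2(W(52.6,0,110),YB,0)
th=np.linspace(3.17,0.0,22); b=np.stack([-55*np.cos(th)-45*np.sin(th),55*np.sin(th)-45*np.cos(th)],1)
print((b[0]+[-4,85]).round(1))
for t,d in zip(th[1:],np.diff(b,axis=0)/10): print(round(t,2),d.round(2).tolist())
E
```

```text
time_s: 19.95
tool_pos: [669.5, -40.0, 114.3]
ee_rot: [2.38, 2.044, 0.004]
wrist_force: [-1.3, 0.1, 5.6]
opening: 0.096
grasp_force: 39.3
t 19.95 bay [ 52.8   0.  114.3] ang [ 0.005  0.001 -0.001] | travel cm now-frame [-0.   -0.02  0.43] after-turn [-0.   -0.02  0.43] final tool axes in world [[0.15, 0.99, 0.0], [0.99, -0.15, 0.0], [0.0, 0.0, -1.0]] F [-1.3  0.1  5.6] op 0.1 gf 39.3 q [-0.06  0.54  0.15  1.18 -0.    1.66]
[ 52.3 128.4]
3.02 [-0.72, 0.8]
2.87 [-0.83, 0.68]
2.72 [-0.92, 0.55]
2.57 [-0.99, 0.4]
2.42 [-1.04, 0.25]
2.26 [-1.07, 0.09]
2.11 [-1.07, -0.07]
1.96 [-1.05, -0.23]
1.81 [-1.0, -0.39]
1.66 [-0.93, -0.53]
1.51 [-0.84, -0.67]
1.36 [-0.73, -0.79]
1.21 [-0.6, -0.89]
1.06 [-0.46, -0.97]
0.91 [-0.31, -1.03]
0.75 [-0.15, -1.06]
0.6 [0.01, -1.07]
0.45 [0.17, -1.06]
0.3 [0.33, -1.02]
0.15 [0.48, -0.96]
0.0 [0.61, -0.88]
```

```bash
python3 -m creep '[{"grip":-1,"travel":[0,-0.72,-0.8],"angular":[0,0,0]},{"grip":-1,"travel":[0,-0.83,-0.68],"angular":[0,0,0]},{"grip":-1,"travel":[0,-0.92,-0.55],"angular":[0,0,0]},{"grip":-1,"travel":[0,-0.99,-0.4],"angular":[0,0,0]},{"grip":-1,"travel":[0,-1.04,-0.25],"angular":[0,0,0]},{"grip":-1,"travel":[0,-1.07,-0.09],"angular":[0,0,0]},{"grip":-1,"travel":[0,-1.07,0.07],"angular":[0,0,0]},{"grip":-1,"travel":[0,0,0],"angular":[0,0,0]}]'
python3 - <<'E'
from h import *
plan2(W(-14.2,0,141.6),YB,0)
E
```

```text
time_s: 20.75
tool_pos: [604.3, -30.0, 142.9]
ee_rot: [2.378, 2.042, 0.008]
wrist_force: [-3.3, -0.5, 16.5]
opening: 0.095
grasp_force: 43.2
t 20.75 bay [-1.320e+01  1.000e-01  1.429e+02] ang [ 0.009  0.001 -0.001] | travel cm now-frame [-0.01 -0.1   0.13] after-turn [-0.01 -0.1   0.13] final tool axes in world [[0.15, 0.99, 0.0], [0.99, -0.15, 0.0], [0.0, 0.0, -1.0]] F [-3.3 -0.5 16.5] op 0.1 gf 43.2 q [-0.05  0.41  0.01  1.16 -0.    1.67]
```

```bash
python3 -m creep '[{"grip":-1,"travel":[0,-1.05,0.1],"angular":[0,0,0]},{"grip":-1,"travel":[0,-1.0,0.3],"angular":[0,0,0]},{"grip":-1,"travel":[0,-0.93,0.53],"angular":[0,0,0]},{"grip":-1,"travel":[0,-0.84,0.67],"angular":[0,0,0]},{"grip":-1,"travel":[0,-0.73,0.79],"angular":[0,0,0]},{"grip":-1,"travel":[0,-0.6,0.89],"angular":[0,0,0]},{"grip":-1,"travel":[0,-0.46,0.97],"angular":[0,0,0]},{"grip":-1,"travel":[0,0,0],"angular":[0,0,0]}]'
python3 - <<'E'
from h import *
plan2(W(-70.2,0,97),YB,0)
E
```

```text
time_s: 21.55
tool_pos: [548.0, -21.4, 96.7]
ee_rot: [2.38, 2.045, 0.003]
wrist_force: [3.5, 0.5, -3.6]
opening: 0.099
grasp_force: 45.2
t 21.55 bay [-70.1   0.2  96.7] ang [ 0.004  0.001 -0.001] | travel cm now-frame [-0.02 -0.01 -0.03] after-turn [-0.02 -0.01 -0.03] final tool axes in world [[0.15, 0.99, 0.0], [0.99, -0.15, 0.0], [0.0, 0.0, -1.0]] F [ 3.5  0.5 -3.6] op 0.1 gf 45.2 q [-0.04  0.35 -0.21  1.01 -0.    1.68]
```

```bash
python3 -m creep '[{"grip":-1,"travel":[0,-0.31,1.03],"angular":[0,0,0]},{"grip":-1,"travel":[0,-0.15,1.06],"angular":[0,0,0]},{"grip":-1,"travel":[0,0.01,1.07],"angular":[0,0,0]},{"grip":-1,"travel":[0,0.17,1.06],"angular":[0,0,0]},{"grip":-1,"travel":[0,0.33,1.02],"angular":[0,0,0]},{"grip":-1,"travel":[0,0.48,0.96],"angular":[0,0,0]},{"grip":-1,"travel":[0,0.3,0.44],"angular":[0,0,0]},{"grip":-1,"travel":[0,0.3,0.44],"angular":[0,0,0]},{"grip":-1,"travel":[0,0.15,0.2],"angular":[0,0,0]},{"grip":-1,"travel":[0,0,0],"angular":[0,0,0]}]'
python3 - <<'E'
from h import *
plan2(W(-59,0,26),YB,0)
E
```

```text
time_s: 22.55
tool_pos: [555.9, -22.7, 21.9]
ee_rot: [-2.379, -2.044, 0.008]
wrist_force: [-10.0, 4.2, -6.4]
opening: 0.099
grasp_force: 50.0
t 22.55 bay [-62.1   0.1  21.9] ang [-0.007  0.001 -0.001] | travel cm now-frame [-0.01  0.31 -0.41] after-turn [-0.01  0.31 -0.41] final tool axes in world [[0.15, 0.99, 0.0], [0.99, -0.15, 0.0], [0.0, 0.0, -1.0]] F [-10.    4.2  -6.4] op 0.1 gf 50.0 q [-0.04  0.45 -0.28  0.85 -0.    1.68]
```

```bash
python3 -m creep '[{"grip":-1,"travel":[0,0.3,0.1],"angular":[0,0,0]},{"grip":-1,"travel":[0,0.3,0.1],"angular":[0,0,0]},{"grip":-1,"travel":[0,0,0],"angular":[0,0,0]}]'
python3 - <<'E'
from h import *
plan2(W(-59,0,26),YB,0)
f,B=bayp('side')
m=(B[...,1]>28)&(B[...,1]<72)&(B[...,0]>-35)&(B[...,0]<10)&(B[...,2]>12)&(B[...,2]<75);q=B[m];print('flap',len(q),np.polyfit(q[:,2]-85,q[:,0],1))
E
```

```text
time_s: 22.85
tool_pos: [558.1, -23.1, 18.6]
ee_rot: [-2.375, -2.041, 0.015]
wrist_force: [-18.9, 6.0, -8.3]
opening: 0.096
grasp_force: 50.2
t 22.85 bay [-59.9   0.1  18.6] ang [-0.014  0.001 -0.001] | travel cm now-frame [-0.01  0.07 -0.74] after-turn [-0.01  0.09 -0.74] final tool axes in world [[0.15, 0.99, 0.0], [0.99, -0.15, 0.0], [0.0, 0.0, -1.0]] F [-18.9   6.   -8.3] op 0.1 gf 50.2 q [-0.04  0.46 -0.27  0.86  0.    1.68]
flap 198 [ 7.14655048e-03 -7.27172880e+00]
```

```bash
python3 -m creep '[{"grip":-0.3,"travel":[0,0,0],"angular":[0,0,0]},{"grip":-0.3,"travel":[0,-0.4,0],"angular":[0,0,0]},{"grip":-0.3,"travel":[0,0,0],"angular":[0,0,0]},{"grip":-0.3,"travel":[0,0,-1.5],"angular":[0,0,0]},{"grip":-0.3,"travel":[0,0,-3],"angular":[0,0,0]},{"grip":-0.3,"travel":[0,0,-4],"angular":[0,0,0]},{"grip":-0.3,"travel":[0,-3,-4],"angular":[0,0,0]},{"grip":-0.3,"travel":[0,-4,-4],"angular":[0,0,0]},{"grip":-0.3,"travel":[0,-4,0],"angular":[0,0,0]},{"grip":-0.3,"travel":[0,0,0],"angular":[0,0,0]},{"grip":-0.3,"travel":[0,0,0],"angular":[0,0,0]}]'
python3 - <<'E'
from h import *
plan2(W(-59,0,26),YB,0)
f,B=bayp('side')
m=(abs(B[...,1])<72)&(B[...,0]>-35)&(B[...,0]<10)&(B[...,2]>12)&(B[...,2]<75);q=B[m];print('flap',len(q),np.polyfit(q[:,2]-85,q[:,0],1))
cv2.imwrite('pics/s6.png',cv2.resize(f['pixels'][100:300,150:350,::-1],None,fx=3,fy=3))
E
```

```text
time_s: 24.0
tool_pos: [458.6, -7.7, 183.4]
ee_rot: [2.379, 2.044, 0.005]
wrist_force: [0.3, 0.0, -0.0]
opening: 0.351
grasp_force: 0.0
t 24.0 bay [-160.6    0.4  183.4] ang [ 0.006  0.001 -0.001] | travel cm now-frame [-0.02 10.06 15.79] after-turn [-0.04 10.16 15.74] final tool axes in world [[0.15, 0.99, 0.0], [0.99, -0.15, 0.0], [0.0, 0.0, -1.0]] F [ 0.3  0.  -0. ] op 0.35 gf 0.0 q [-0.02  0.14 -0.26  1.16 -0.    1.71]
flap 598 [ 0.00713262 -7.09533791]
```

View pics/s6.png

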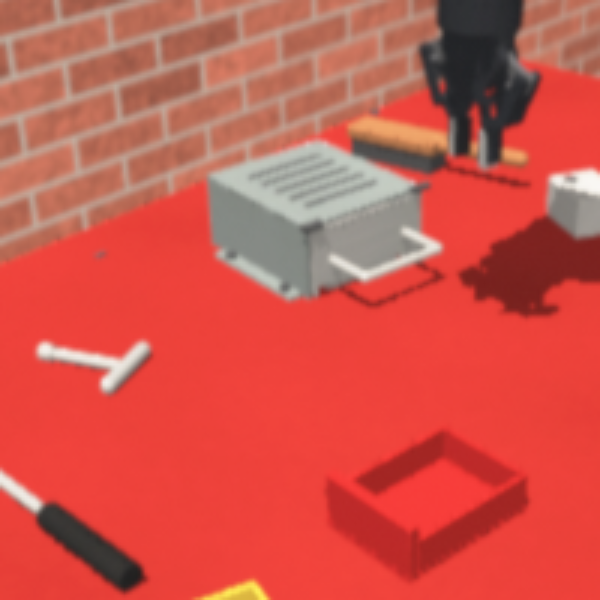

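The flap is shut over the mouth (crop (370,240)), and the gripper is clear at (475,150). Handing in.

```bash
python3 -c "
from workcell import workorder
print(workorder.finish_job())"
```

```text
the job is handed in; nothing more can be done
None
```

I handed the job in at about 24 s: the tray was pushed against the stop with its rail outwards, the flap measured within about 0.01 rad of shut, and nothing was touching the robot; the interface returned no verdict.

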